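Snap the lid onto the thread tub

ROBOT

A 6-joint arm with a two-finger parallel gripper is mounted at the origin on a cart in front of the work surface, level with it; the furniture and walls round the work are solid. World frame = base frame: x ahead of the robot, y to its left, z up, the work surface at z = 0. Lengths are in mm, angles in rad, forces in N, time in s.
With the tool pointing down it reaches from about 400 to 925 mm from the base axis. Payload 12.5 kg.
Tool frame: the origin (TCP) lies midway between the tips of the shut fingers; the grasp point (between the pads) lies 19 mm behind it; z points along the fingers, y is the line along which they close (so a half turn about z gives the same grasp; the last joint's range is limited). The gripper opens to 95 mm and grips with 3 to 60 N. Pads are 20 mm wide; open, the fingers measure 119 mm over their backs; the gripper's body (75 mm by 180 mm) begins 59 mm behind the grasp point.
Start: joints at [1.159, 0.491, 1.559, -0, 1.092, -0.106], TCP at [188.143, 596.028, 214.661] pointing down, gripper open.
Joint ranges: [-3.1, 3.1], [-0.84, 2.19], [0.05, 2.79], [-1.13, 4.28], [0.06, 2.93], [-2.69, 2.69]. Speed limits (rad/s): [2.22, 2.22, 2.79, 3.14, 3.14, 3.14].

INTERFACE

Orientations are given as [roll, pitch, yaw] about the fixed x, y, z axes, in that order (R = Rz(yaw) Ry(pitch) Rx(roll)).
In Python, from cell import state, viewer, env, models gives the robot as it stands. The module is installed in compiled form; this text tells all that it offers.
- The arm moves only by the tool arm_command, never from a script. Its argument "rows" is a list of rows, each a list of 2 entries, a list of its own where there are three numbers: the shift along the tool's x, y, z normalised to -1 to 1, where 1 is 0.25 m, then the turn about the tool's z normalised to -1 to 1, where 1 is pi rad. A call has exactly 5 rows; each row shifts and turns the commanded pose from where the row before left it, along the tool's axes as they then stand; what a row does not reach is not made up. A row lasts 1/10 s, in which the tool goes at most 50 mm and 8.59 degrees, less where a joint would pass 70% of its speed; a pose out of reach is approached as far as the arm can. A call with a number of a shift or a turn outside -1 to 1 is refused whole. A call with a gripper value outside its range is refused whole. "claw" is the opening, from 0 (shut) to 1 (fully open), set as the call begins (left out, the last holds). The fingers move at their own pace and stop on an object; the grip force is fixed at half the most. Time passes only in rows, so rows that do not move let the fingers close, or fill a call up. It gives the time, the measured TCP pose, the force, the opening and the grip force at its end, in the units of the state.
- state(): the state, without advancing time (a new reading comes with each control period).
- viewer.read_camera(name): name is "scene" or "top" or "wrist"; returns (picture, depth): 400x640x3 uint8, red, green, blue; 400x640 float32, mm along the optical axis (not along the pixel's ray), 0 where there is no reading.
- viewer.get_calibration(name): a dict with "camera_matrix" (3x3 intrinsics, pixels), "world_to_cam" (4x4, takes a point from world to camera coordinates). Camera axes: x right, y up, looking along -z (the intrinsics and any distortion apply to the point x, -y, -z); pixel columns grow to the right and rows downward; lengths in mm; the calibration is good to about 2 mm. A picture is of the moment at which its call begins: read the wrist's pose just before it. get_calibration takes no time and is no camera call; for the wrist camera it gives the pose at the moment of the call.
- env.job_done(): hands the job in; it is judged then, once.
Trained networks look in the newest picture that a camera, given by its name, has taken for a name from the list of things; names that differ only in an ending like _2 or _b are one class to them, and where a whole thing is asked for, a point or a joint stands for the part that bears it (a point fixed in the world has none). Each returns a list of dicts, best first, with "confidence" (0 to 1); they miss things now and then, are a little off and sometimes report something else, mostly with a low value. They report only what shows in the picture. A call takes as long as a camera call.
- models.search_frame(camera, label): "position" ([x, y, z] in mm, in world coordinates, good to about 4 mm: the middle of the surface that is visible of it).
- models.mark_of(camera, label): "position" ([x, y, z] in mm, in world coordinates, good to about 4 mm: a listed point, or the origin of a listed thing).
The state is a dict: "t": time; "joints": joint angles; "qvel": joint speeds; "tau": joint torques, N m; "eef_pos": TCP position; "tcp_rot": TCP orientation; "ft_force": force on the tool from outside, world axes, zero at the start; "moment": the same for the moment, N m; "opening": opening from 0.0 (shut) to 1.0 (fully open); "grip_force": force on a finger pad.
Only numpy, scipy, OpenCV 4.12 (cv2) and the standard library are available. Lean on these libraries where they do the work, as an engineer would, in place of code of your own. Each camera call takes 0.05 s, during which the arm holds its last target. There are 200 camera calls.

TASK

Close the round tub of thread spools: pick the lid that fits it, set it on the tub and press it down until it is fully home and held level under all three clips. Leave the smaller lid where it lies, and let go of the closed tub.

Things in the scene. Friction and masses are not known exactly. Their poses are not given: they have to be found in the camera images.
- lid: Larger of two round grey lids, fits the tub; loose, 60-120 g, stands on its plug. Origin: centre of the plug's underside; z up, x along the fin. Plug 32 mm deep, radius 36.5 at the foot, widening over its lowest 12 mm to 46.5; flange 120 mm across, z 32 to 36 mm; upright grip fin 60 long (x), 14 thick (y), up to z = 76 mm: grip its flat faces 20 mm or more above the flange. Any yaw fits.
- small_lid: The smaller of two round grey plastic lids, 82 mm across the flange, 76 mm high, plug radius 34.5 mm, with a grip fin 50 mm long. It does not fit the tub (it would fall in). Origin: centre of its underside, z up, x along its fin. Leave it alone.
- tub: Round white plastic tub, open on top, with three thread spools inside (tops 54 mm above the desk); fixed to the desk. Origin: centre of its underside, z up. 100 mm high, mouth radius 51 mm, outer radius 54 mm. With the lid fully home its flange lies on the rim and the lid's origin is 68 mm above the tub's; the plug then has 4.5 mm play all round.
- tub_rim (a point): Centre of the tub's mouth, level with the rim. Three grey sprung clips stand outside the rim, 120 degrees apart, the first at the tub's +y, out to radius 69 mm, tops 20 mm above the rim. The tapered plug centres the lid; in its last 13 mm the flange meets the clips' slanted noses and must be pressed down with some 10 N (20 N if off centre), then the noses spring in over it and hold it.

How it is judged:
By the outcome, as a careful person would: the job done as asked, in the order asked, and still so for the second after the job is handed in, with the robot touching nothing.
It also fails if it takes over 38 s, if anything falls off the work surface, if the arm or the gripper's body presses on something with over 40 N, if the wrist force passes 120 N, or if a joint passes its speed limit or range.

## Working session

There is one attempt and no reset: what is moved stays moved. The work goes in short steps, Python scripts to look and compute and a tool call to move; the robot and the scene stay as the last step left them, time stands still between calls to the robot, and variables do not carry over. Pictures are saved under pics/ and viewed, at most 10 in all, crops included, and the job is handed in when it is done.

Besides the shell and the picture viewer there is one more tool, called after ">>>" as name(argument=value, ...), one argument or row to a line, values as JSON. arm_command: Moves the arm, as the interface text tells. Scaled input: -1 to 1 covers 0.25 m each way for a shift and pi rad each way for a turn. Its arguments: {"type":"object","properties":{"rows":{"type":"array","items":{"type":"array"}},"claw":{"type":"number"}},"required":["rows"]}

```bash
mkdir -p pics; python3 - <<'E'
from cell import state, viewer, env, models
import cv2,numpy as np
s=state();print({k:np.round(s[k],3).tolist() for k in s})
for c in ("top","scene"):
    p,d=viewer.read_camera(c);cv2.imwrite(f"pics/{c}1.png",p[:,:,::-1])
    for n in ("lid","small_lid","tub","tub_rim"):
        for f in ("search_frame","mark_of"):
            try: print(c,n,f,[(np.round(r["position"],1).tolist(),round(r["confidence"],2)) for r in getattr(models,f)(c,n)[:3]])
            except Exception as e: print(c,n,f,e)
print(state()["t"])
E
```

```text
{'t': 0.0, 'joints': [1.159, 0.492, 1.559, -0.0, 1.092, -0.106], 'qvel': [-0.001, 0.001, -0.0, -0.002, -0.0, 0.002], 'tau': [0.001, -61.265, -25.818, 0.069, 0.048, -0.0], 'eef_pos': [188.031, 595.793, 214.051], 'tcp_rot': [-3.14, -0.0, 2.836], 'ft_force': [-0.51, 0.407, -0.001], 'moment': [0.022, -0.028, -0.016], 'grip_force': 0.0, 'opening': 0.999}
top lid search_frame [([543.2, 58.2, 34.1], 0.65), ([497.2, -171.9, 56.4], 0.64)]
top lid mark_of [([544.2, 56.9, -4.4], 0.82)]
top small_lid search_frame [([489.8, 266.0, 36.7], 0.74)]
top small_lid mark_of [([490.8, 269.3, 1.8], 0.69), ([490.0, -155.2, 102.3], 0.51)]
top tub search_frame [([498.2, -175.9, 54.0], 0.93)]
top tub mark_of [([494.1, -155.9, 2.8], 0.89)]
top tub_rim search_frame [([491.3, -170.4, 53.0], 0.67)]
top tub_rim mark_of [([492.3, -153.3, 100.2], 0.75)]
scene lid search_frame [([538.5, 41.4, 34.9], 0.86)]
scene lid mark_of [([546.8, 58.2, -3.4], 0.81)]
scene small_lid search_frame [([484.1, 262.6, 39.5], 0.87)]
scene small_lid mark_of [([492.6, 268.5, -1.5], 0.83)]
scene tub search_frame [([489.3, -155.3, 70.2], 0.96)]
scene tub mark_of [([491.4, 269.6, -1.0], 0.62), ([495.9, -151.3, -2.7], 0.55)]
scene tub_rim search_frame [([490.1, -160.6, 70.8], 0.65)]
scene tub_rim mark_of [([494.3, -159.4, 102.7], 0.75), ([496.5, -152.1, -0.6], 0.33)]
0.9
```

View pics/top1.png

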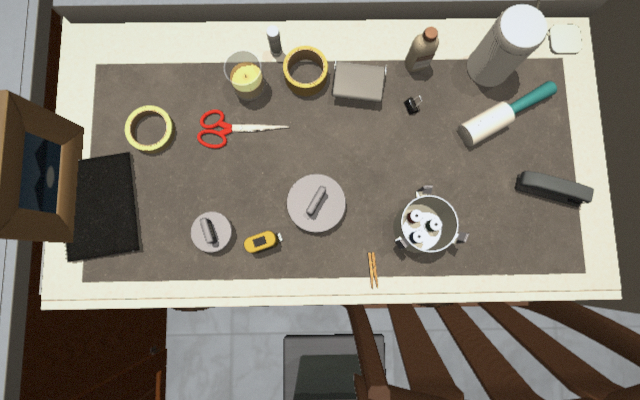

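```bash
cat > h.py <<'E'
from cell import state, viewer, env, models
import cv2,numpy as np
def cloud(c):
    p,d=viewer.read_camera(c);k=viewer.get_calibration(c);K=np.array(k["camera_matrix"]);T=np.linalg.inv(k["world_to_cam"])
    v,u=np.mgrid[:400,:640]
    X=np.stack([(u-K[0,2])/K[0,0]*d,-(v-K[1,2])/K[1,1]*d,-d],-1)
    return p,d,X@T[:3,:3].T+T[:3,3]
def circ(q):
    A=np.c_[2*q,np.ones(len(q))];s=np.linalg.lstsq(A,(q**2).sum(1),rcond=None)[0];return s[0],s[1],np.sqrt(s[2]+s[0]**2+s[1]**2)
def pts(X,d,c,r,z0,z1):
    m=(d>0)&(np.hypot(X[...,0]-c[0],X[...,1]-c[1])<r)&(X[...,2]>z0)&(X[...,2]<z1);return X[m]
def rect(q):
    return cv2.minAreaRect(q[:,:2].astype(np.float32))
E
python3 - <<'E'
from h import *
p,d,X=cloud("top")
for n,c in (("lid",(544,57)),("small",(490,268))):
    f=pts(X,d,c,60,68,85);print(n,len(f),rect(f) if len(f) else 0)
    g=pts(X,d,c,75,28,42);print(len(g),cv2.minEnclosingCircle(g[:,:2].astype(np.float32)) if len(g) else 0)
g=pts(X,d,(493,-155),75,94,106);print(len(g),circ(g[:,:2]))
g=pts(X,d,(493,-155),85,112,125);print(len(g),g[::max(1,len(g)//12)].round())
E
```

```text
lid 217 ((546.1265869140625, 56.20653533935547), (13.947407722473145, 60.1970100402832), 59.703128814697266)
2432 ((546.0889282226562, 56.276100158691406), 59.900146484375)
small 195 ((490.74639892578125, 268.0718688964844), (49.47929382324219, 14.200212478637695), 19.478614807128906)
1034 ((491.13079833984375, 268.2437438964844), 41.041709899902344)
379 (np.float64(493.9316005081844), np.float64(-154.65599804594683), np.float64(53.336264300036156))
154 [[ 562. -142.  121.]
 [ 560. -147.  118.]
 [ 559. -152.  118.]
 [ 557. -159.  114.]
 [ 554. -150.  113.]
 [ 472. -219.  117.]
 [ 469. -215.  118.]
 [ 465. -211.  119.]
 [ 463. -216.  118.]
 [ 462. -213.  118.]
 [ 460. -213.  118.]
 [ 458.  -99.  118.]
 [ 454. -101.  118.]]
```

The top view matches the networks. The larger lid is at px (316,203), the small lid at (211,232) and the tub with its spools at (428,225). In world terms the lid is at (546,56) with its fin at −30°, and the tub is at (494,−155). Moving above the lid.

>>> arm_command(
  rows=[
    [[0,0,0],0.0355],
    [[0,0,0],0.0355],
    [[-0.16,-0.079,0],0],
    [[-0.16,-0.079,0],0],
    [[-0.16,-0.079,0],0],
  ],
  claw=1,
)

```text
t: 1.45
eef_pos: [262.2, 483.1, 214.6]
tcp_rot: [3.141, 0.0, 2.614]
ft_force: [0.4, 0.4, -0.3]
opening: 0.999
grip_force: 0.0
```

>>> arm_command(
  rows=[
    [[-0.16,-0.079,0],0],
    [[-0.16,-0.079,0],0],
    [[-0.16,-0.079,0],0],
    [[-0.16,-0.079,0],0],
    [[-0.16,-0.079,0],0],
  ],
)

```text
t: 1.95
eef_pos: [385.5, 296.6, 214.9]
tcp_rot: [3.141, 0.0, 2.613]
ft_force: [1.0, 1.9, 0.0]
opening: 1.0
grip_force: 0.0
```

>>> arm_command(
  rows=[
    [[-0.16,-0.079,0],0],
    [[-0.16,-0.079,0],0],
    [[-0.16,-0.079,0],0],
    [[-0.16,-0.079,0],0],
    [[-0.16,-0.079,0],0],
  ],
)

```text
t: 2.45
eef_pos: [508.4, 110.2, 214.8]
tcp_rot: [3.141, 0.0, 2.613]
ft_force: [0.6, 0.6, -0.7]
opening: 1.0
grip_force: 0.0
```

```bash
cat >> h.py <<'E'
def go(x,y,z,axis=None):
    s=state();R=__import__('scipy.spatial.transform',fromlist=['R']).Rotation.from_euler('xyz',s["tcp_rot"]).as_matrix()
    e=R.T@(np.array([x,y,z])-s["eef_pos"])
    print("t",round(s["t"],2),"pos",np.round(s["eef_pos"],1),"rot",np.round(s["tcp_rot"],3),"F",np.round(s["ft_force"],1),"open",round(s["opening"],3),"grip",round(s["grip_force"],1))
    print("shift total (norm)",np.round(e/250,4),"mm",np.round(e,1))
E
python3 - <<'E'
from h import *
p,d,X=cloud("wrist")
f=pts(X,d,(546,56),60,65,85);print(len(f),rect(f) if len(f) else 0)
g=pts(X,d,(546,56),75,28,42);print(len(g),circ(g[:,:2]),cv2.minEnclosingCircle(g[:,:2].astype(np.float32)))
cv2.imwrite("pics/w1.png",p[:,:,::-1])
go(546.1,56.2,42)
E
```

```text
745 ((547.3023071289062, 55.07575607299805), (14.123359680175781, 55.1488037109375), 59.28639602661133)
6888 (np.float64(546.3309413503207), np.float64(55.46736663027559), np.float64(42.58721439593308)) ((549.5711669921875, 53.573631286621094), 59.82288360595703)
t 2.5 pos [511.7 106.1 214.7] rot [3.141e+00 3.000e-03 2.611e+00] F [ 1.7 -4.4 -0.6] open 1.001 grip 0.0
shift total (norm) [-0.218  -0.1025  0.6915] mm [-54.5 -25.6 172.9]
```

>>> arm_command(
  rows=[
    [[-0.123,-0.057,0],0],
    [[-0.123,-0.057,0],0],
    [[0,0,0.16],0],
    [[0,0,0.16],0],
    [[0,0,0],0],
  ],
)

```text
t: 3.0
eef_pos: [544.2, 56.1, 130.9]
tcp_rot: [-3.138, -0.007, 2.612]
ft_force: [-0.3, -0.2, 0.8]
opening: 0.999
grip_force: 0.0
```

```bash
python3 - <<'E'
from h import *
p,d,X=cloud("wrist")
f=pts(X,d,(546,56),60,65,85);print(len(f),rect(f) if len(f) else 0)
go(546.3,55.9,42)
E
```

```text
1547 ((547.59619140625, 58.76097869873047), (14.066206932067871, 59.15985870361328), 59.51729965209961)
t 3.05 pos [545.5  56.3 133.5] rot [-3.14  -0.004  2.613] F [-0.6 -0.6  0.9] open 0.998 grip 0.0
shift total (norm) [-0.005   0.0009  0.3659] mm [-1.3  0.2 91.5]
```

>>> arm_command(
  rows=[
    [[-0.002,0.004,0.14],0],
    [[0,0,0.12],0],
    [[0,0,0.07],0],
    [[0,0,0.034],0],
    [[0,0,0],0],
  ],
)

```text
t: 3.55
eef_pos: [547.8, 57.2, 44.4]
tcp_rot: [3.141, 0.001, 2.613]
ft_force: [0.4, -0.5, -0.2]
opening: 0.998
grip_force: 0.0
```

>>> arm_command(
  rows=[
    [[0,0,0],0],
    [[0,0,0],0],
    [[0,0,0],0],
    [[0,0,0],0],
    [[0,0,0],0],
  ],
  claw=0,
)

```text
t: 4.05
eef_pos: [547.3, 57.0, 43.9]
tcp_rot: [3.141, 0.0, 2.613]
ft_force: [1.1, 0.2, 0.2]
opening: 0.634
grip_force: 0.0
```

>>> arm_command(
  rows=[
    [[0,0,0],0],
    [[0,0,0],0],
    [[0,0,0],0],
    [[0,0,0],0],
    [[0,0,0],0],
  ],
)

```text
t: 4.55
eef_pos: [547.2, 57.0, 43.6]
tcp_rot: [3.142, -0.0, 2.613]
ft_force: [0.0, -0.2, 0.4]
opening: 0.215
grip_force: 0.0
```

>>> arm_command(
  rows=[
    [[0,0,0],0],
    [[0,0,0],0],
    [[0,0,0],0],
    [[0,0,0],0],
    [[0,0,0],0],
  ],
)

```text
t: 5.05
eef_pos: [547.2, 57.0, 43.6]
tcp_rot: [3.142, -0.0, 2.613]
ft_force: [0.3, 0.1, -0.2]
opening: 0.141
grip_force: 30.0
```

>>> arm_command(
  rows=[
    [[0,0,-0.03],0],
    [[0,0,-0.1],0],
    [[0,0,-0.16],0],
    [[0,0,-0.16],0],
    [[0,0,-0.16],0],
  ],
)

```text
t: 5.55
eef_pos: [546.9, 57.0, 198.2]
tcp_rot: [3.141, 0.0, 2.613]
ft_force: [0.6, -0.6, -1.0]
opening: 0.142
grip_force: 30.0
```

```bash
python3 - <<'E'
from h import *
p,d,X=cloud("top")
s=state()["eef_pos"]
g=pts(X,d,s[:2],100,s[2]-20,s[2]+2);
print(len(g),np.median(g[:,2]) if len(g) else 0,cv2.minEnclosingCircle(g[:,:2].astype(np.float32)) if len(g) else 0)
cv2.imwrite("pics/t2.png",p[:,:,::-1])
p,d,X=cloud("scene");cv2.imwrite("pics/s2.png",p[:,:,::-1])
go(493.9,-154.7,200)
E
```

```text
0 0 0
t 5.65 pos [549.   57.  201.6] rot [3.137 0.008 2.613] F [-0.5  1.2 -1.6] open 0.143 grip 30.0
shift total (norm) [-0.2368 -0.8426  0.0045] mm [ -59.2 -210.6    1.1]
```

View pics/s2.png

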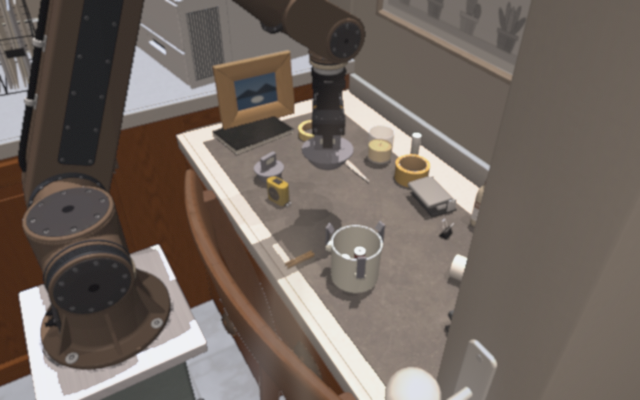

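The lid hangs level in the gripper at px (328,150), and the tub at (356,258) is unobstructed. Carrying it over the tub.

>>> arm_command(
  rows=[
    [[-0.049,-0.168,0],0],
    [[-0.049,-0.168,0],0],
    [[-0.049,-0.168,0],0],
    [[-0.049,-0.168,0],0],
    [[-0.049,-0.168,0],0],
  ],
)

```text
t: 6.15
eef_pos: [493.2, -156.7, 195.9]
tcp_rot: [3.142, -0.0, 2.613]
ft_force: [0.5, 0.4, -0.9]
opening: 0.146
grip_force: 30.0
```

>>> arm_command(
  rows=[
    [[0,0,0],0],
    [[0,0,0],0],
    [[0,0,0],0],
    [[0,0,0],0],
    [[0,0,0],0],
  ],
)

```text
t: 6.65
eef_pos: [494.4, -154.3, 196.1]
tcp_rot: [3.141, -0.0, 2.614]
ft_force: [0.4, -0.6, -1.7]
opening: 0.144
grip_force: 30.0
```

```bash
python3 - <<'E'
from h import *
go(493.9,-154.7,160)
p,d,X=cloud("wrist");cv2.imwrite("pics/w3.png",p[:,:,::-1])
g=pts(X,d,(494,-155),90,145,250);print("z hist",np.histogram(g[:,2],bins=range(145,255,5)))
f=pts(X,d,(494,-155),90,182,196);print("flange",len(f),circ(f[:,:2]),cv2.minEnclosingCircle(f[:,:2].astype(np.float32)))
go(493.9,-154.7,160)
E
```

```text
t 6.65 pos [ 494.4 -154.3  196.1] rot [ 3.141 -0.     2.614] F [ 0.4 -0.6 -1.7] open 0.144 grip 30.0
shift total (norm) [ 0.0008 -0.0024  0.1443] mm [ 0.2 -0.6 36.1]
z hist (array([    0,     0,     0,     0,     0,     0,     0,     0, 16554,
         110,    87,   103,   144,   159,   200,   306,  2576,   137,
         134,   132,    99]), array([145, 150, 155, 160, 165, 170, 175, 180, 185, 190, 195, 200, 205,
       210, 215, 220, 225, 230, 235, 240, 245, 250]))
flange 16678 (np.float64(487.72459749673897), np.float64(-149.30841618716227), np.float64(41.00420766470047)) ((494.0640869140625, -153.02145385742188), 60.07957077026367)
t 6.7 pos [ 494.4 -154.4  196.1] rot [ 3.141 -0.     2.614] F [-0.1  0.3 -0.6] open 0.147 grip 30.0
shift total (norm) [ 0.001  -0.002   0.1444] mm [ 0.2 -0.5 36.1]
```

View pics/w3.png

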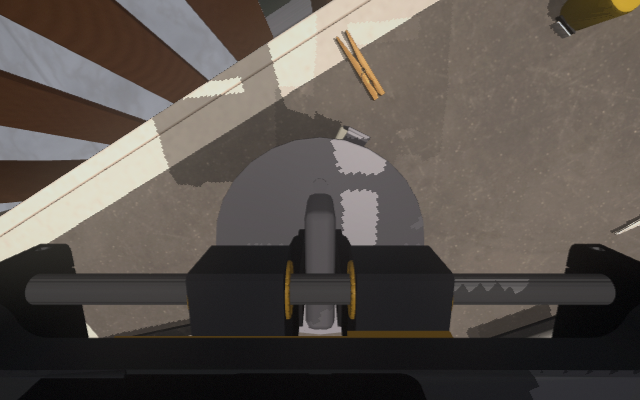

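The lid is held level and centred over the tub, with its fin at px (320,260) between the pads. Lowering it to the clips.

>>> arm_command(
  rows=[
    [[0,-0.002,0.08],0],
    [[0,0,0.08],0],
    [[0,0,0.06],0],
    [[0,0,0.04],0],
    [[0,0,0.02],0],
  ],
)

```text
t: 7.2
eef_pos: [493.9, -155.3, 125.4]
tcp_rot: [-3.142, -0.001, 2.613]
ft_force: [0.4, -0.7, 0.2]
opening: 0.15
grip_force: 30.0
```

>>> arm_command(
  rows=[
    [[0,0,0.008],0],
    [[0,0,0.008],0],
    [[0,0,0.008],0],
    [[0,0,0.008],0],
    [[0,0,0.008],0],
  ],
)

```text
t: 7.7
eef_pos: [494.5, -155.9, 117.0]
tcp_rot: [3.141, 0.002, 2.613]
ft_force: [0.4, -0.9, 0.9]
opening: 0.147
grip_force: 30.0
```

>>> arm_command(
  rows=[
    [[0,0,0.006],0],
    [[0,0,0.006],0],
    [[0,0,0.006],0],
    [[0,0,0.004],0],
    [[0,0,0],0],
  ],
)

```text
t: 8.2
eef_pos: [493.7, -155.6, 111.6]
tcp_rot: [3.142, 0.0, 2.613]
ft_force: [-4.5, 2.2, 14.4]
opening: 0.143
grip_force: 30.0
```

>>> arm_command(
  rows=[
    [[0,0,0.004],0],
    [[0,0,0.004],0],
    [[0,0,0],0],
    [[0,0,0],0],
    [[0,0,0],0],
  ],
)

```text
t: 8.7
eef_pos: [494.2, -155.8, 111.1]
tcp_rot: [3.141, 0.002, 2.613]
ft_force: [-9.1, 3.0, 34.1]
opening: 0.148
grip_force: 30.0
```

```bash
python3 - <<'E'
from h import *
p,d,X=cloud("wrist");cv2.imwrite("pics/w4.png",p[:,:,::-1])
f=pts(X,d,(494,-155),57,90,125)
A=np.c_[f[:,:2]-[494,-155],np.ones(len(f))];m=abs(f[:,2]-np.median(f[:,2]))<4
print("flange plane",len(f),np.median(f[:,2]),np.linalg.lstsq(A[m],f[m,2],rcond=None)[0])
go(493.9,-154.7,111.6)
p,d,X=cloud("scene");cv2.imwrite("pics/s4.png",cv2.resize(p[190:310,290:430,::-1],None,fx=4,fy=4))
E
```

```text
flange plane 14989 103.77774196743681 [-1.59107880e-03  9.99715464e-04  1.03730959e+02]
t 8.75 pos [ 494.2 -155.8  111.1] rot [3.141e+00 2.000e-03 2.613e+00] F [-9.2  3.1 33.4] open 0.146 grip 30.0
shift total (norm) [ 0.0032  0.0034 -0.0019] mm [ 0.8  0.9 -0.5]
```

View pics/s4.png

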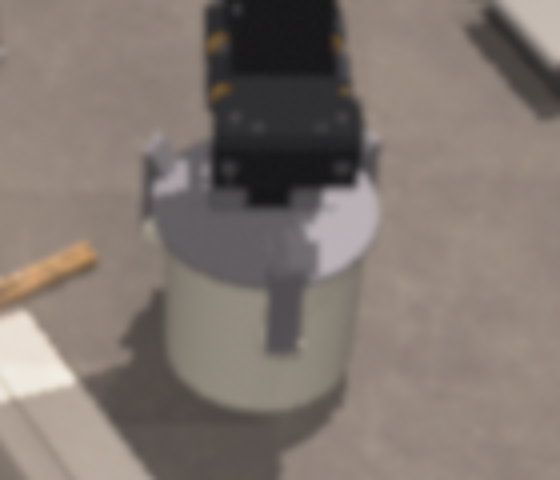

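View pics/w4.png

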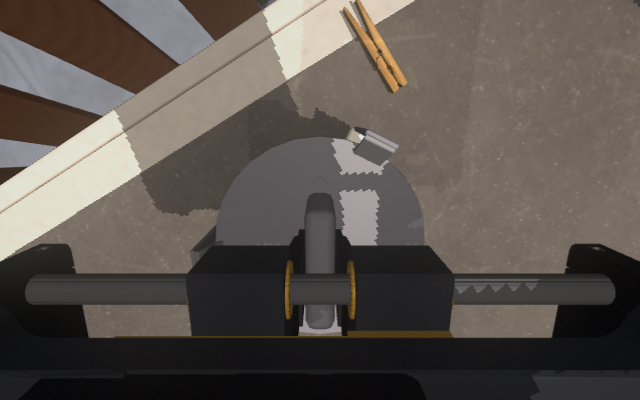

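The flange plane is at z ≈ 103.8 and level, against 104 nominal when home. The near clip at px (375,147) overlaps the flange edge. Easing the press, then opening only partway so the fingers stay clear of the clips.

>>> arm_command(
  rows=[
    [[0,0,-0.004],0],
    [[0,0,-0.004],0],
    [[0,0,0],0],
    [[0,0,0],0],
    [[0,0,0],0],
  ],
)

```text
t: 9.3
eef_pos: [494.0, -155.8, 111.2]
tcp_rot: [3.141, 0.001, 2.613]
ft_force: [-4.1, 1.1, 10.6]
opening: 0.142
grip_force: 30.0
```

>>> arm_command(
  rows=[
    [[0,0,0],0],
    [[0,0,0],0],
    [[0,0,0],0],
    [[0,0,0],0],
    [[0,0,0],0],
  ],
  claw=0.4,
)

```text
t: 9.8
eef_pos: [493.9, -155.6, 110.5]
tcp_rot: [3.142, -0.0, 2.613]
ft_force: [0.1, 0.4, 0.6]
opening: 0.396
grip_force: 0.0
```

>>> arm_command(
  rows=[
    [[0,0,0],0],
    [[0,0,-0.02],0],
    [[0,0,-0.06],0],
    [[0,0,-0.1],0],
    [[0,0,-0.1],0],
  ],
)

```text
t: 10.3
eef_pos: [493.7, -155.6, 181.6]
tcp_rot: [3.142, -0.001, 2.613]
ft_force: [-0.4, 0.0, -0.4]
opening: 0.398
grip_force: 0.0
```

>>> arm_command(
  rows=[
    [[0,0,-0.1],0],
    [[0,0.16,0],0],
    [[0,0.16,0],0],
    [[0,0.16,0],0],
    [[0,0.16,0],0],
  ],
)

```text
t: 10.8
eef_pos: [575.2, -16.1, 206.2]
tcp_rot: [3.141, 0.0, 2.612]
ft_force: [0.3, -0.5, -0.8]
opening: 0.398
grip_force: 0.0
```

```bash
python3 - <<'E'
from h import *
go(493.9,-154.7,200)
p,d,X=cloud("top");cv2.imwrite("pics/t5.png",cv2.resize(p[120:300,180:500,::-1],None,fx=2.5,fy=2.5))
f=pts(X,d,(494,-155),75,98,109)
print(len(f),np.median(f[:,2]),cv2.minEnclosingCircle(f[:,:2].astype(np.float32)))
f=pts(X,d,(494,-155),48,98,109);A=np.c_[f[:,:2]-[494,-155],np.ones(len(f))];print(np.linalg.lstsq(A,f[:,2],rcond=None)[0])
E
```

```text
t 10.8 pos [575.2 -16.1 206.2] rot [3.141 0.    2.612] F [ 0.3 -0.5 -0.8] open 0.398 grip 0.0
shift total (norm) [ 0.001  -0.6427  0.0246] mm [   0.3 -160.7    6.2]
38 103.21093090021861 ((487.3005065917969, -213.31600952148438), 14.192821502685547)
[0. 0. 0.]
```

View pics/t5.png

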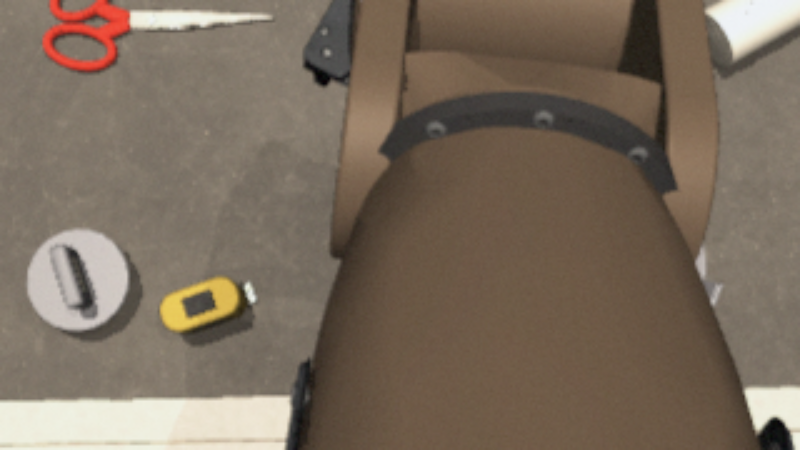

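The arm hides the tub in the top view, and the small lid is untouched at left, px (78,280). Moving aside.

>>> arm_command(
  rows=[
    [[0.08,0.14,0],0],
    [[0.08,0.14,0],0],
    [[0.08,0.14,0],0],
    [[0.08,0.14,0],0],
    [[0.08,0.14,0],0],
  ],
)

```text
t: 11.35
eef_pos: [576.3, 185.6, 206.1]
tcp_rot: [3.141, 0.0, 2.613]
ft_force: [1.0, 0.4, 0.1]
opening: 0.399
grip_force: 0.0
```

>>> arm_command(
  rows=[
    [[0.08,0.14,0],0],
    [[0.08,0.14,0],0],
    [[0,0,0],0],
    [[0,0,0],0],
    [[0,0,0],0],
  ],
)

```text
t: 11.85
eef_pos: [577.4, 263.8, 205.8]
tcp_rot: [-3.141, 0.0, 2.612]
ft_force: [-0.1, -0.2, -0.7]
opening: 0.402
grip_force: 0.0
```

```bash
python3 - <<'E'
from h import *
go(493.9,-154.7,200)
p,d,X=cloud("top");cv2.imwrite("pics/t6.png",cv2.resize(p[160:290,340:500,::-1],None,fx=4,fy=4))
f=pts(X,d,(494,-155),75,98,109)
print(len(f),np.median(f[:,2]),cv2.minEnclosingCircle(f[:,:2].astype(np.float32)))
f=pts(X,d,(494,-155),48,98,109);A=np.c_[f[:,:2]-[494,-155],np.ones(len(f))];print(np.linalg.lstsq(A,f[:,2],rcond=None)[0])
f=pts(X,d,(491,268),60,68,85);print("small",rect(f) if len(f) else 0)
E
```

```text
t 11.85 pos [577.4 263.8 205.8] rot [-3.141  0.     2.612] F [-0.1 -0.2 -0.7] open 0.402 grip 0.0
shift total (norm) [-0.5571 -1.6133  0.0234] mm [-139.3 -403.3    5.8]
2852 102.88849368281825 ((494.570068359375, -155.2064208984375), 68.72469329833984)
[-2.18363222e-03 -3.34378737e-03  1.02971891e+02]
small ((490.73828125, 267.83282470703125), (49.13775634765625, 14.51958179473877), 20.426639556884766)
```

View pics/t6.png

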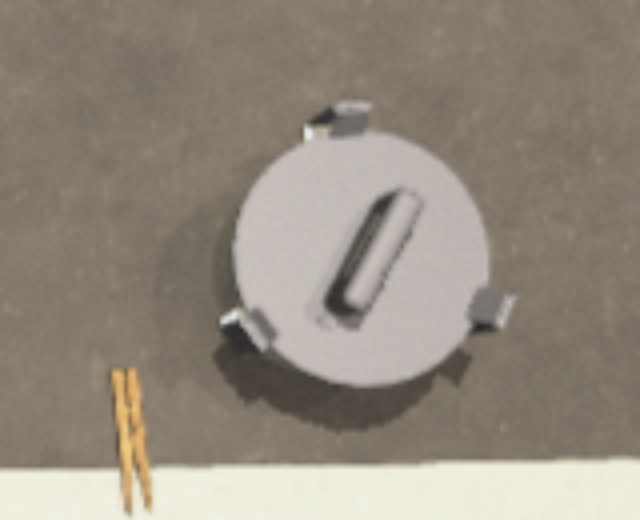

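The lid sits level with clips at px (350,118), (492,308) and (255,328). The upper clip's overlap looks thin, so I'll measure it.

```bash
python3 - <<'E'
from h import *
for cam in ("top","scene"):
    p,d,X=cloud(cam)
    f=pts(X,d,(494,-155),80,106,125);v=f[:,:2]-[493.9,-154.7];r=np.hypot(*v.T);a=np.degrees(np.arctan2(v[:,1],v[:,0]))
    for c in (5,125,-115):
        m=(abs((a-c+180)%360-180)<15)&(r>45)
        if m.any(): print(cam,c,m.sum(),"r",np.percentile(r[m],[0,10,50,100]).round(1),"z",f[m,2].min().round(1),f[m,2].max().round(1))
    g=pts(X,d,(494,-155),66,99,105.5);h=cv2.convexHull(g[:,:2].astype(np.float32))[:,0];q=np.hypot(*(h-[493.9,-154.7]).T)<62.5;print("flange fit",circ(h[q]))
cv2.imwrite("pics/s7.png",cv2.resize(p[200:300,300:420,::-1],None,fx=5,fy=5,interpolation=cv2.INTER_CUBIC))
E
```

```text
top 5 74 r [55.4 58.1 63.1 69.7] z 106.4 121.4
top 125 62 r [45.7 56.9 64.1 68.2] z 106.2 120.9
top -115 89 r [45.5 57.4 62.2 69.9] z 106.2 121.2
flange fit (np.float64(492.7786918239472), np.float64(-155.5262372537594), np.float64(59.486614954526566))
scene 5 66 r [55.7 58.5 63.1 72.7] z 106.0 121.4
scene 125 61 r [51.5 55.9 62.1 68.4] z 106.1 121.2
scene -115 57 r [61.4 64.  66.7 70.2] z 106.1 121.5
flange fit (np.float64(493.4159331803242), np.float64(-153.9285998180896), np.float64(60.026199683072974))
```

View pics/s7.png

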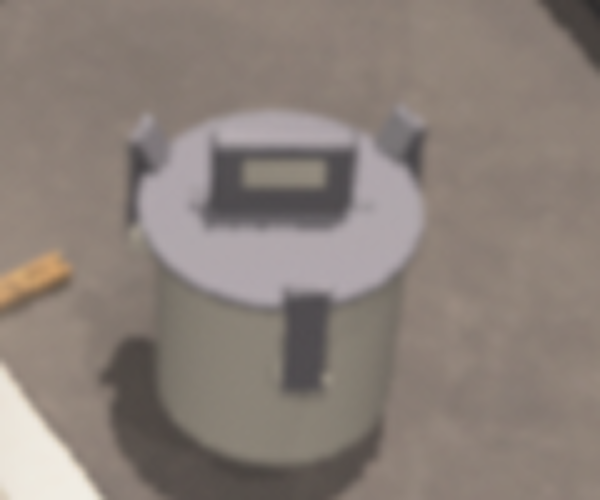

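All three noses reach in over the flange (r ≈ 56 against 60 mm), and the lid is level and centred within about 1 mm. Handing in.

```bash
python3 -c "
from cell import env
print(env.job_done())"
```

```text
the job is handed in; nothing more can be done
None
```

The larger lid is on the tub, fully home and level under all three clips; the tub is released, the small lid was left where it lay, and the job was handed in at about 12 s (no verdict came back).

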